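# Swap the rest head on a pool bridge stick

### The arm

A 7-joint arm with a two-finger parallel gripper is mounted at the origin on the work surface. World frame = base frame: x ahead of the robot, y to its left, z up, the work surface at z = 0. Lengths are in mm, angles in rad, forces in N, time in s.
With the tool pointing down it reaches from about 400 to 875 mm from the base axis. Payload 4.4 kg.
Tool frame: the origin (TCP) lies midway between the tips of the shut fingers; the grasp point (between the pads) lies 19 mm behind it (ctrl.grip_point_offset is the distance from the TCP to the grasp point, in mm); z points along the fingers, y is the line along which they close (so a half turn about z gives the same grasp; the last joint's range is limited). The gripper opens to 85 mm and grips with 20 to 120 N. Pads are 22 mm wide; open, the fingers measure 114 mm over their backs; the gripper's body (76 mm by 85 mm) begins 54 mm behind the grasp point. The pads swing forward as they close: fully open they stand 13 mm farther back than shut.
Start: joints at [1.062, 0.628, 0.038, 1.517, -0.027, 0.996, -0.02], TCP at [278.534, -587.313, 231.313] pointing down, gripper open.
Joint ranges: [-3.06, 3.06], [-0.37, 2.12], [-1.25, 1.32], [0.18, 2.47], [-1.1, 4.24], [0.23, 1.98], [-2.94, 2.94]. Speed limits (rad/s): [2.57, 2.57, 3.14, 3.14, 3.14, 3.14, 3.14].

### API

Orientations are given as [roll, pitch, yaw] about the fixed x, y, z axes, in that order (R = Rz(yaw) Ry(pitch) Rx(roll)).
In Python, from cell import ctrl, cam, workorder gives the robot as it stands (ctrl), with the cameras (cam) and the job (workorder).
- The arm moves only by the shell command python3 nudge.py 'ROWS'. ROWS is 1 to 12 rows, one to a line, with the numbers parted by spaces; each row has 7 numbers: dx, dy, dz in a scale on which 1.0 is 400 mm, then a rotation vector rx, ry, rz in shares of 4 rad (1.0 is 4 rad), then the finger opening in mm; each row shifts and turns the commanded pose from where the row before left it, along the tool's axes as they then stand; what a row does not reach is not made up. A row lasts 1/10 s, in which the tool goes at most 50 mm and 0.15 rad, less where a joint would pass 70% of its speed; a pose out of reach is approached as far as the arm can. The fingers move at their own pace and stop on an object; the grip force is fixed at half the most. Time passes only in rows, so rows that do not move let the fingers close. It prints the time, the measured TCP pose, the force, the opening and the grip force at its end. Shift and turn numbers lie between -1 and 1, and a call with a number outside is refused. Input that does not fit is refused with a message, and nothing moves.
- ctrl.read_state(): the state, without advancing time (a new reading comes with each control period).
- cam.get_image(name): name is "scene" or "top"; returns the picture (384x512x3 uint8, blue, green, red); there is no depth.
- cam.calibration(name): a dict with "fx", "fy", "cx", "cy" (pixels), "k1" (the pictures are not rectified: a ray, as slopes to the right and down, at radius r is drawn at 1 + k1 r^2 times it, then the intrinsics apply), "rvec" (rotation vector, rad) and "tvec" (3), from world to camera coordinates, as OpenCV has them. Camera axes: x right, y down, z forward; pixel columns grow to the right and rows downward; lengths in mm; the calibration is good to about 2 mm. A picture is of the moment at which its call begins. calibration takes no time and is no camera call.
- workorder.finish_job(): hands the job in; it is judged then, once.
The state is a dict: "clock": time; "qpos": joint angles; "qd": joint speeds; "tau": joint torques, N m; "eef_pos": TCP position; "tool_rot": TCP orientation; "force": force on the tool from outside, world axes, zero at the start; "torque": the same for the moment, N m; "width": finger opening in mm; "gripper_force": force on a finger pad.
Only numpy, scipy, OpenCV 4.12 (cv2) and the standard library are available. Lean on these libraries where they do the work, as an engineer would, in place of code of your own. Each camera call takes 0.05 s, during which the arm holds its last target. There are 200 camera calls.

### The job

We are changing the head on the rest stick clamped in the stand: first stand the low brass head on its feet in the open drawer of the chest and slide the drawer fully shut. Then pick up the tall brass head and hold it in the air at the stick's raised tip for a colleague to push the stick in: feet downwards, socket facing the tip, squarely in line with the sloping stick, about a finger's breadth (20 mm) short of the tip and not touching it. Finish holding it there, still, without letting go, and leave the other things on the bench where they are.

Things in the scene. Friction and masses are not known exactly. Their poses are not given: they have to be found in the camera images.
- low_head: The low brass rest head, 0.18 kg: 64 mm tall, 82 mm across the feet. Origin: underside centre; x along the socket, away from its mouth; y foot to foot; z up. All but feet (x -24 to 12 mm) and the socket tube (to x -37) is a plate 14 mm thick, x -7 to 7 mm. Cross bar: z 36 to 52 mm, 80 mm long, teeth on top. Free to grip in the middle above z = 36 mm, fingers either side along x.
- tall_head: The tall brass rest head, 0.28 kg, long-legged: 105 mm tall, 118 mm across the feet. Origin: underside centre; x along the socket, away from its mouth; y foot to foot; z up. All but feet (x -24 to 12 mm) and the socket tube (to x -37) is a plate 14 mm thick, x -7 to 7 mm. Cross bar: z 72 to 93 mm, 84 mm long, teeth on top. Free to grip in the middle above z = 64 mm, fingers either side along x.
- tall_head_mouth (a point): The centre of the open end of the tall head's socket, at (-37, 0, 52) mm in the tall head's frame, same axes. The socket tube is 20 mm across, its bore 13 mm.
- tall_head_top (a point): The top middle of the tall head, at (0, 0, 105) mm in the tall head's frame, same axes.
- stick: The 1.45 m stick the heads fit on, fixed in its stand, sloping up at 15 degrees to its brass tip 200 mm above the bench. Origin: centre of the tip's end face. x runs along the stick and out of the tip into free air, rising 15 degrees; y level; z square to it, upwards. From the end: a spigot 11 mm across and 22 mm long, a ferrule 18 mm across and 28 mm long, then the wooden shaft.
- stand: The bench stand that clamps the stick, fixed: a base 340 x 100 x 12 mm under the stick and two posts, the nearer 120 mm (level) behind the tip; its clamp rises less than 30 mm above the stick's axis. Origin: on the bench, 170 mm (level) behind the tip; x points level towards the tip's side.
- chest: The wooden accessories chest, fixed, 260 x 260 mm, 116 mm tall, with one drawer. Origin: underside centre; x points from the drawer's front into the chest; the shut drawer front is at x = -130 mm. The remote lies on its top, long side across.
- chest_drawer0 (a joint): How far the drawer is pulled out, in m: 0 is shut (a stop); it starts 0.13 to 0.16 open. It slides easily (1 to 2 N) and stays where it is left.
- chest_drawer0_handle (a point): The middle of the drawer's brass bar handle, 35 mm in front of the drawer front, 78 mm above the bench, 120 mm long (y). It moves with the drawer; axes as the chest's. The drawer front's top edge is 103 mm above the bench.
- drawer_floor (a point): The centre of the drawer's inner floor, 24 mm above the bench; moves with the drawer; axes as the chest's. The floor is 215 mm (x) by 218 mm (y); its 6 mm walls rise 70 mm. The chest's top board is 80 mm above this floor. With the drawer pulled out by q, only x = -107 mm to q - 113 mm lies open to above.
- chalk_a: Bystander: a cube of cue chalk in a paper wrapper, 22 x 22 x 21 mm. Origin: the centre of its underside.
- chalk_b: Bystander: another cube of cue chalk, the same size. Origin: the centre of its underside.
- remote: Bystander: a black remote control lying flat on the chest, 46 x 170 x 18 mm. Origin: the centre of its underside.
- cleaner: Bystander: a white bottle of cue cleaner, 52 mm across, 150 mm tall. Origin: the centre of its underside.
- mug: Bystander: a white mug, 80 mm across, 95 mm tall. Origin: the centre of its underside.
- tip_shaper: Bystander: an aluminium tip shaper, an upright cylinder 24 mm across, 45 mm tall. Origin: the centre of its underside.

How it is judged (in metres and radians):
On the way, in this order (a step that is already met when the one before it is completed fails the run):
1. the low head stands on its feet in the drawer, let go, and the drawer is fully shut (value of joint chest_drawer0 below 0.008 m and x of low_head in the frame of drawer_floor between -0.11 and 0.11 m and y of low_head in the frame of drawer_floor between -0.12 and 0.12 m and z of low_head in the frame of drawer_floor between -0.01 and 0.012 m and angle between low_head's own z axis and vertical below 0.3 rad and contact force between low_head and the fingers below 0.2 N), for 0.2 s.
2. the tall head is in the fingers, lifted clear of the bench (height (world z) of tall_head above 0.03 m and contact force between tall_head and the fingers above 2 N), for 0.2 s.
At the end, for the whole second after the job is handed in: Fingers hold the tall head still, feet down: socket mouth 6-45 mm beyond the stick tip, within 10 mm of its axis, facing it within 8 degrees, roll within 10 degrees, touching neither stick nor stand. The low head stands (within 17 degrees) in the drawer, shut to 8 mm (value of joint chest_drawer0 below 0.008 m and x of low_head in the frame of drawer_floor between -0.11 and 0.11 m and y of low_head in the frame of drawer_floor between -0.12 and 0.12 m and z of low_head in the frame of drawer_floor between -0.01 and 0.012 m and angle between low_head's own z axis and vertical below 0.3 rad and x of tall_head_mouth in the frame of stick between 0.006 and 0.045 m and y of tall_head_mouth in the frame of stick between -0.01 and 0.01 m and z of tall_head_mouth in the frame of stick between -0.01 and 0.01 m and angle between the x axis of tall_head and the x axis of stick, either way round below 0.14 rad and x of tall_head in the frame of stick above 0.02 m and angle between the z axis of tall_head and the z axis of stick, either way round below 0.17 rad and z of tall_head_top in the frame of stick above 0.02 m and contact force between tall_head and the fingers above 2 N and contact force between tall_head and stick below 0.2 N and contact force between tall_head and stand below 0.2 N and height (world z) of tall_head above 0.08 m and linear speed of tall_head below 0.03 m/s and angular speed of tall_head below 0.3 rad/s); the arm keeps its last pose, push and grip.
It fails at once if another thing on the bench is shifted by more than 40 mm (distance of any of chalk_a, chalk_b, remote, cleaner, mug, tip_shaper from where it was at the start of the episode above 0.04 m).
It fails at once if the tall head is knocked hard against the stick (contact force between tall_head and stick above 15 N).
It also fails if it takes over 72 s, if anything falls off the work surface, if the arm or the gripper's body presses on something with over 40 N, if the wrist force passes 120 N, or if a joint passes its speed limit or range.

## Working session

There is one attempt and no reset: what is moved stays moved. The work goes in short steps, Python scripts to look and compute and a shell command to move; the robot and the scene stay as the last step left them, time stands still between calls to the robot, and variables do not carry over. Pictures are saved under pics/ and viewed, at most 10 in all, crops included, and the job is handed in when it is done.

```bash
ls; mkdir -p pics
python3 - <<'E'
from cell import ctrl, cam, workorder
import cv2
for n in("scene","top"):
    cv2.imwrite(f"pics/{n}0.png",cam.get_image(n)); print(n,cam.calibration(n))
print(ctrl.read_state())
E
```

```text
cell.py
nudge.py
pics
scene {'fx': 483.3288848766903, 'fy': 483.3288848766903, 'cx': 247.5286330726101, 'cy': 199.0047814121306, 'k1': 0.04416571807115704, 'rvec': array([ 1.99995181,  1.7211451 , -0.52981884]), 'tvec': array([-142.38694632, -428.3327795 , 1972.26343099])}
top {'fx': 486.20824155507427, 'fy': 486.20824155507427, 'cx': 254.38293297071576, 'cy': 198.26623727314404, 'k1': 0.025651470275435493, 'rvec': array([ 2.14758641, -2.13857061,  0.16375423]), 'tvec': array([  49.75987644,  621.32539512, 1310.29676324])}
{'clock': 0.1, 'qpos': array([ 1.06218987,  0.62924078,  0.0384312 ,  1.51824336, -0.02702816,
        0.99630734, -0.01998946]), 'qd': array([-0.00023412, -0.00409444,  0.00051232, -0.00411549, -0.0016987 ,
       -0.00045967,  0.00085838]), 'tau': array([ 3.45495391e-03, -5.64526141e+01,  1.23080604e+00, -1.93968379e+01,
        1.13919057e-02,  5.46569150e-03,  9.33199459e-06]), 'eef_pos': array([ 278.31799442, -586.79356026,  230.49700262]), 'tool_rot': array([-3.13991077e+00, -1.58666163e-05,  4.42813179e-01]), 'force': array([-0.10557112,  0.41336386,  0.19350458]), 'torque': array([ 0.00292159, -0.0145851 ,  0.00339573]), 'gripper_force': 0.0, 'width': 85.42593072117477}
```

Run:
```python
import cv2
for n in("scene","top"):
    cv2.imwrite(f"pics/{n}0b.png",cv2.resize(cv2.imread(f"pics/{n}0.png"),(800,600),interpolation=cv2.INTER_CUBIC))
```

```text
(no output)
```

View pics/scene0b.png

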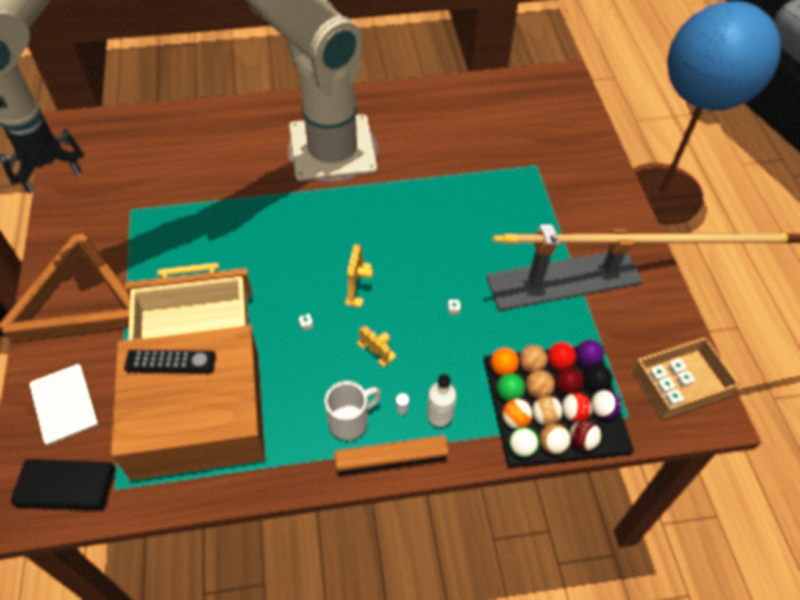

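View pics/top0b.png

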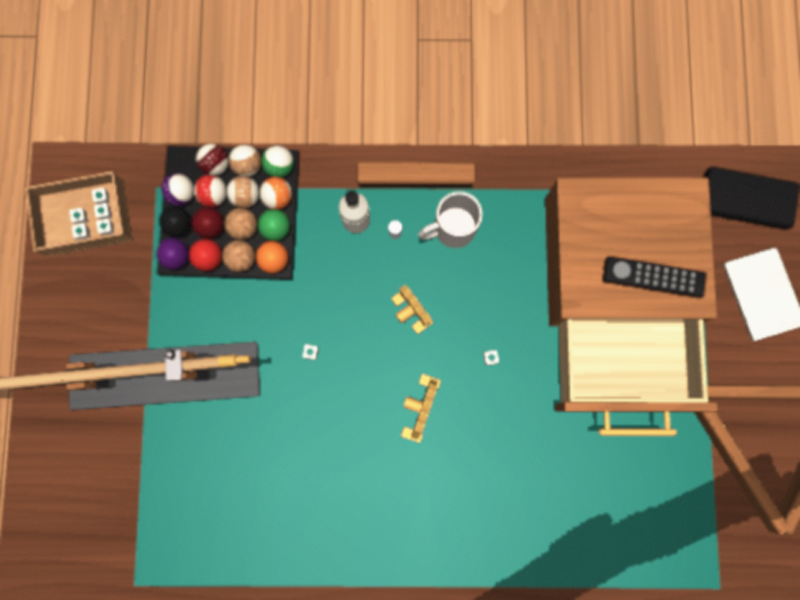

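```bash
cat > h.py <<'E'
import numpy as np, cv2
from scipy.spatial.transform import Rotation as R
from cell import ctrl, cam, workorder
C={n:cam.calibration(n) for n in("scene","top")}
def proj(n,P):
    c=C[n]; P=np.atleast_2d(np.array(P,float)); K=np.array([[c['fx'],0,c['cx']],[0,c['fy'],c['cy']],[0,0,1]])
    return cv2.projectPoints(P,c['rvec'],c['tvec'],K,np.array([c['k1'],0,0,0.]))[0][:,0]
def ray(n,uv,z):
    c=C[n]; K=np.array([[c['fx'],0,c['cx']],[0,c['fy'],c['cy']],[0,0,1]])
    p=cv2.undistortPoints(np.array([[uv]],float),K,np.array([c['k1'],0,0,0.]))[0,0]
    M=R.from_rotvec(c['rvec']).as_matrix(); o=-M.T@c['tvec']; d=M.T@np.array([p[0],p[1],1])
    return o+d*(z-o[2])/d[2]
def tile(img,cu,cv,w,h,W=400,H=300,step=10):
    u0,v0=int(cu-w/2),int(cv-h/2); s=W/w
    t=cv2.resize(img[v0:v0+h,u0:u0+w],(W,H),interpolation=cv2.INTER_CUBIC)
    for k in range(u0,u0+w):
        if k%step==0: x=int((k-u0+.5)*s); cv2.line(t,(x,0),(x,6),(255,255,255),1); cv2.putText(t,str(k),(x-8,16),0,.33,(255,255,255),1)
    for k in range(v0,v0+h):
        if k%step==0: y=int((k-v0+.5)*s); cv2.line(t,(0,y),(6,y),(255,255,255),1); cv2.putText(t,str(k),(8,y+4),0,.33,(255,255,255),1)
    return t
def comp(l,f): cv2.imwrite(f,np.vstack([np.hstack(l[:2]),np.hstack(l[2:])]))
E
python3 - <<'E'
from h import *
s,t=cv2.imread('pics/scene0.png'),cv2.imread('pics/top0.png')
comp([tile(t,270,261,64,48),tile(t,264,198,64,48),tile(s,229,176,64,48),tile(s,241,221,64,48)],'pics/c1.png')
comp([tile(t,150,231,64,48),tile(t,408,240,136,102),tile(s,330,155,64,48),tile(s,120,200,136,102)],'pics/c2.png')
E
```

```text
(no output)
```

View pics/c1.png

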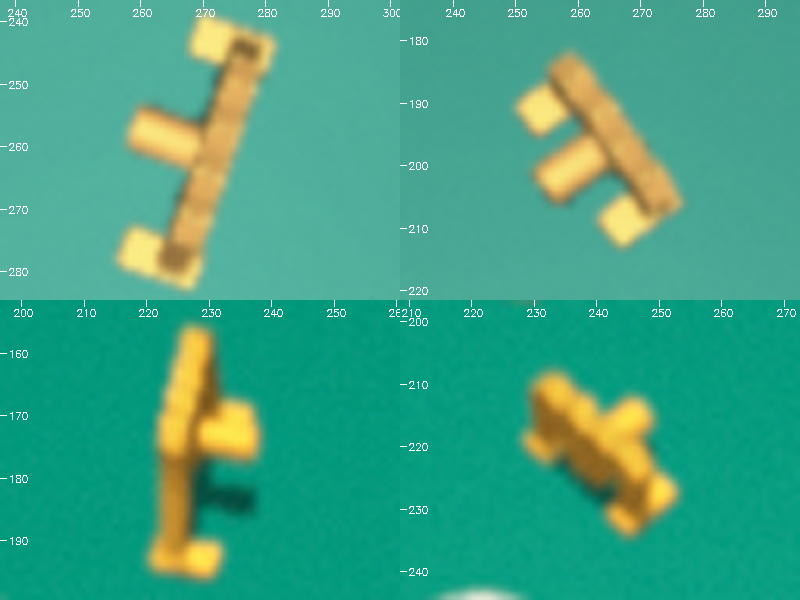

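View pics/c2.png

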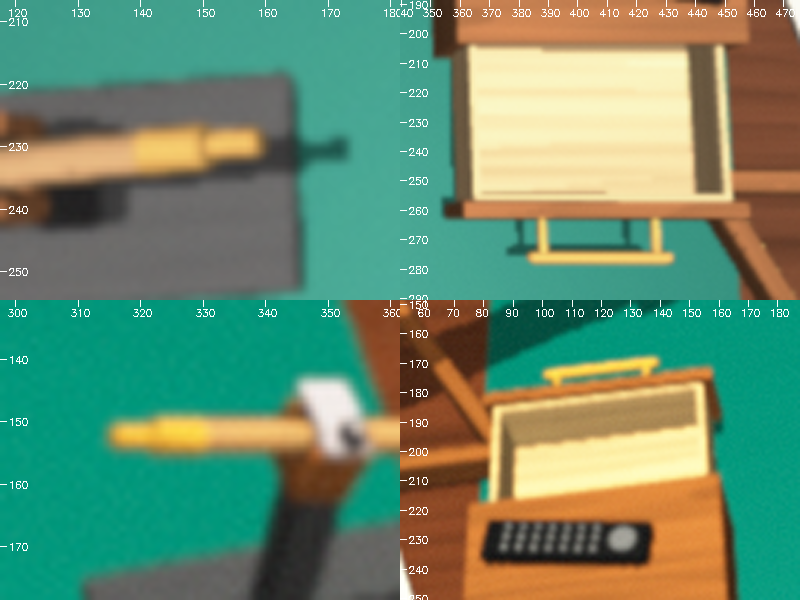

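```bash
cat > fit.py <<'E'
from h import *
from scipy.optimize import least_squares
def fit(obs,x0,free=False):
    def f(p,full=False):
        r=[]
        for n,P,uv in obs:
            P=np.array(P,float)
            if P[2]<-1: P[2]=p[3]
            M=R.from_euler('z',p[2]); r.append(proj(n,M.apply(P)+[p[0],p[1],0])[0]-uv)
        return np.array(r) if full else np.array(r).ravel()
    s=least_squares(f,x0,loss='soft_l1'); print(s.x,'deg',np.degrees(s.x[2])); print(f(s.x,True).round(1).tolist()); return s.x
print('tall'); fit([('top',(-24,59,5),(270.5,239.9)),('top',(12,59,5),(282,243.7)),('top',(-24,-59,5),(256.7,278.9)),('top',(12,-59,5),(268.7,283.4)),('top',(-37,10,52),(260.9,254)),('top',(-37,-10,52),(258.5,260.5)),('scene',(-37,0,52),(238,173)),('scene',(-24,59,0),(232.2,196)),('scene',(12,59,0),(221,195.2))],[500,-50,-1.3])
print('low'); fit([('top',(-24,41,5),(250.4,190.8)),('top',(-24,-41,5),(268,213.7)),('top',(7,40,52),(261.6,183.6)),('top',(7,-40,52),(277.3,206.8)),('top',(-37,10,-9),(253.6,201.2)),('top',(-37,-10,-9),(257.3,206.5)),('scene',(12,41,0),(245.8,234.6)),('scene',(12,-41,0),(228.7,220.2))],[700,-50,-.7,25])
t=ray('top',(160.1,230.2),200); print('tip',t,proj('scene',t)); print(ray('scene',(315.6,152.6),200))
def g(p,full=False):
    d=np.array([np.cos(p[2])*np.cos(.2618),np.sin(p[2])*np.cos(.2618),np.sin(.2618)]); T=np.array([p[0],p[1],200])
    r=list((proj('top',T)[0]-(160.1,230.2)))+list((proj('scene',T)[0]-(315.6,152.6)))
    for n,(u,v),s in [('top',(83.2,236.8),200),('top',(2,246),450),('scene',(505.6,152.3),900),('scene',(345,152),130)]:
        A=proj(n,T-s*d)[0];B=proj(n,T-(s+10)*d)[0];k=(B-A)/np.linalg.norm(B-A); w=np.array([u,v])-A; r.append(k[0]*w[1]-k[1]*w[0])
    return np.array(r)
s=least_squares(g,[t[0],t[1],-1.5]); print('stick',s.x,np.degrees(s.x[2]),g(s.x).round(1))
for nm,uv,z in [('hL',(384.2,276.4),78),('hR',(432.5,276.4),78),('fL',(355.3,263.1),103),('fR',(459,262),103),('cBL',(557*.64,180*.64),116),('cBR',(712*.64,178*.64),116),('cFR',(715*.64,317*.64),116),('cFL',(555*.64,321*.64),116)]: print(nm,ray('top',uv,z).round(1))
print(ray('scene',(104,176),78),ray('scene',(144,170.5),78))
E
python3 fit.py
```

```text
tall
[446.18401756   3.53455111   4.39310466] deg 251.7063559804187
[[-0.6, -0.6], [-0.1, -0.4], [0.0, 0.3], [0.2, -0.0], [-0.6, -0.3], [-0.5, 0.2], [-0.8, 0.6], [-1.5, -0.6], [-0.4, -1.2]]
low
[629.62553214  19.10071964 -13.50608895  29.71054645] deg -773.8418944763098
[[0.4, 0.2], [-0.4, 0.2], [-1.7, -1.5], [-0.4, -1.7], [-0.1, -0.2], [0.3, 0.2], [-1.1, -0.9], [-1.0, -1.4]]
tip [517.75770417 282.77003831 200.        ] [[314.8201891  151.18234058]]
[523.8409994  283.89973261 200.        ]
stick [519.4715981  283.17028178  -1.49734526] -85.79156403473311 [-0.1 -0.7 -0.5 -1.   0.2 -1.   0.9  0.4]
hL [ 407.9 -293.4   78. ]
hR [ 408.7 -421.    78. ]
fL [ 442.  -212.6  103. ]
fR [ 446.5 -482.7  103. ]
cBL [ 839.9 -223.8  116. ]
cBR [ 844.  -491.7  116. ]
cFR [ 600.6 -483.   116. ]
cFL [ 592.6 -213.9  116. ]
[ 420.92555326 -409.81159667   78.        ] [ 417.15466736 -276.12072508   78.        ]
```

```bash
cat > plan.py <<'E'
import sys; from h import *
def plan(pos,Rt):
    s=ctrl.read_state(); Rc=R.from_euler('xyz',s['tool_rot'])
    print('rot',(Rc.inv()*Rt).as_rotvec().round(3),'then shift',Rt.inv().apply(np.array(pos)-s['eef_pos']).round(1),'shift w/o rot',Rc.inv().apply(np.array(pos)-s['eef_pos']).round(1))
def down(deg): return R.from_euler('xyz',[np.pi,0,np.radians(deg)])
if __name__=='__main__':
    x,y,z,a=map(float,sys.argv[1:5]); plan([x,y,z],down(a))
E
python3 plan.py 629.6 19.1 180 36.2
```

```text
rot [-0.002 -0.    -0.189] then shift [ 641.3 -281.5   50.5] shift w/o rot [ 577.  -396.9   51.2]
```

Units first: shifts go in shares of 400 mm and turns go in shares of 4 rad. So 40 mm is 0.1, -17.6 mm is -0.044, -0.095 rad is -0.0238.

```bash
python3 nudge.py '0 0 0 0 0 -0.0238 85
0 0 0 0 0 -0.0235 85
0.1 -0.044 0 0 0 0 85
0.1 -0.044 0 0 0 0 85
0.1 -0.044 0 0 0 0 85
0.1 -0.044 0 0 0 0 85
0.1 -0.044 0 0 0 0 85
0.1 -0.044 0 0 0 0 85
0.1 -0.044 0 0 0 0 85
0.1 -0.044 0 0 0 0 85
0 0 0 0 0 0 85
0 0 0 0 0 0 85'; python3 plan.py 629.6 19.1 180 36.2
```

```text
clock: 1.3
eef_pos: [454.0, -283.5, 231.1]
tool_rot: [-3.141, 0.0, 0.635]
force: [-0.1, -1.0, -0.9]
width: 84.9
gripper_force: 0.0
rot [-0.001  0.     0.003] then shift [ 320.4 -140.5   51.1] shift w/o rot [ 320.8 -139.5   51.1]
```

Converted, 40 mm is 0.1, -17.5 mm is -0.0438.

```bash
python3 nudge.py '0.1 -0.0438 0.015 0 0 0 60
0.1 -0.0438 0.015 0 0 0 60
0.1 -0.0438 0.015 0 0 0 60
0.1 -0.0438 0.015 0 0 0 60
0.1 -0.0438 0.015 0 0 0 60
0.1 -0.0438 0.015 0 0 0 60
0.1 -0.0438 0.015 0 0 0 60
0.1 -0.0438 0.015 0 0 0 60
0 0 0 0 0 0 60
0 0 0 0 0 0 60'; python3 plan.py 629.6 19.1 35 36.2
python3 - <<'E'
from h import *
print(ray('top',(459*.64,212*.64),95),ray('top',(422*.64,237*.64),60),ray('top',(491*.64,357*.64),21),ray('top',(310*.64,352*.64),21))
t,s=cam.get_image('top'),cam.get_image('scene')
comp([tile(t,264,198,80,60),tile(t,280,200,160,120),tile(s,241,221,80,60),tile(s,241,210,160,120)],'pics/c3.png')
E
```

```text
clock: 2.3
eef_pos: [629.0, 16.3, 182.5]
tool_rot: [3.142, 0.002, 0.632]
force: [-0.4, -0.9, -0.2]
width: 59.9
gripper_force: 0.0
rot [ 0.     0.002 -0.   ] then shift [  2.1  -1.9 147.5] shift w/o rot [  2.4  -1.9 147.4]
[788.04924683 -54.9653639   95.        ] [751.54825493   8.88694368  60.        ] [ 539.68156924 -116.70880817   21.        ] [547.3407299  209.94836598  21.        ]
```

View pics/c3.png

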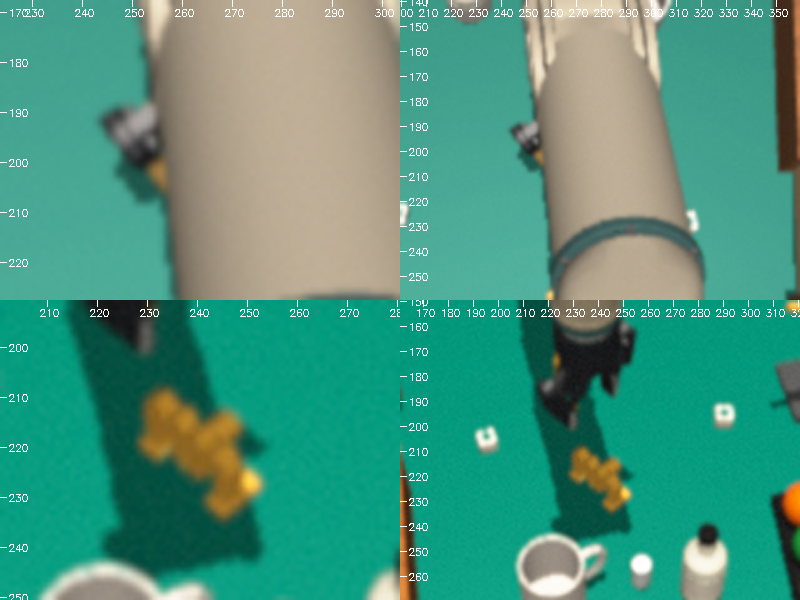

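Converted, 25 mm is 0.0625, 20 mm is 0.05.

```bash
python3 nudge.py '0.005 -0.005 0.05 0 0 0 60
0 0 0.0625 0 0 0 60
0 0 0.0625 0 0 0 60
0 0 0.0625 0 0 0 60
0 0 0.0625 0 0 0 60
0 0 0.05 0 0 0 60
0 0 0.0175 0 0 0 60
0 0 0 0 0 0 60
0 0 0 0 0 0 0
0 0 0 0 0 0 0
0 0 0 0 0 0 0
0 0 0 0 0 0 0'
```

```text
clock: 3.6
eef_pos: [630.3, 20.0, 37.5]
tool_rot: [3.141, -0.001, 0.632]
force: [0.2, -0.5, 6.1]
width: 12.7
gripper_force: 59.3
```

```bash
python3 nudge.py '0 0 0 0 0 0 0
0 0 0 0 0 0 0
0 0 0 0 0 0 0
0 0 0 0 0 0 0'
```

```text
clock: 4.0
eef_pos: [630.3, 20.0, 37.5]
tool_rot: [3.141, -0.001, 0.632]
force: [-0.8, -0.6, 6.6]
width: 12.9
gripper_force: 59.4
```

Converted, -25 mm is -0.0625, -20 mm is -0.05.

```bash
python3 nudge.py '0 0 -0.025 0 0 0 0
0 0 -0.05 0 0 0 0
0 0 -0.0625 0 0 0 0
0 0 -0.0625 0 0 0 0
0 0 -0.0625 0 0 0 0
0 0 -0.0625 0 0 0 0
0 0 -0.0625 0 0 0 0
0 0 -0.0625 0 0 0 0
0 0 -0.0125 0 0 0 0'; python3 plan.py 513 -353 220 0
```

```text
clock: 4.9
eef_pos: [631.3, 20.3, 224.7]
tool_rot: [3.139, -0.005, 0.632]
force: [0.4, -0.2, -1.8]
width: 12.6
gripper_force: 58.6
rot [ 0.001 -0.006  0.632] then shift [-118.3  373.3    4.7] shift w/o rot [-315.9  231.3    3.9]
```

Converted, 40 mm is 0.1, 30 mm is 0.075, 0.106 rad is 0.0265.

```bash
python3 nudge.py '0 0 0 0 0 0.0263 0
0 0 0 0 0 0.0263 0
0 0 0 0 0 0.0263 0
0 0 0 0 0 0.0263 0
0 0 0 0 0 0.0265 0
0 0 0 0 0 0.0265 0
-0.03 0.075 0 0 0 0 0
-0.03 0.1 0 0 0 0 0
-0.03 0.1 0 0 0 0 0
-0.03 0.1 0 0 0 0 0
-0.03 0.1 0 0 0 0 0
-0.03 0.1 0 0 0 0 0'; python3 nudge.py '-0.03 0.1 0 0 0 0 0
-0.03 0.1 0 0 0 0 0
-0.0275 0.1 0 0 0 0 0
-0.0275 0.0575 0 0 0 0 0
0 0 0 0 0 0 0
0 0 0 0 0 0 0';python3 plan.py 513 -353 62 0; python3 -c "
from h import *
t,s=cam.get_image('top'),cam.get_image('scene')
comp([tile(t,400,240,160,120),tile(t,340,200,320,240),tile(s,120,190,120,90),tile(s,160,170,240,180)],'pics/c4.png')"
```

```text
clock: 6.1
eef_pos: [556.2, -211.1, 220.3]
tool_rot: [-3.141, 0.002, 0.0]
force: [1.0, -0.3, -0.7]
width: 12.5
gripper_force: 58.7
clock: 6.7
eef_pos: [510.6, -352.8, 220.2]
tool_rot: [-3.14, 0.002, -0.002]
force: [0.7, 0.9, -1.0]
width: 12.6
gripper_force: 58.8
rot [-0.002  0.002 -0.002] then shift [  2.4   0.2 158.2] shift w/o rot [  2.6   0.4 158.2]
```

View pics/c4.png

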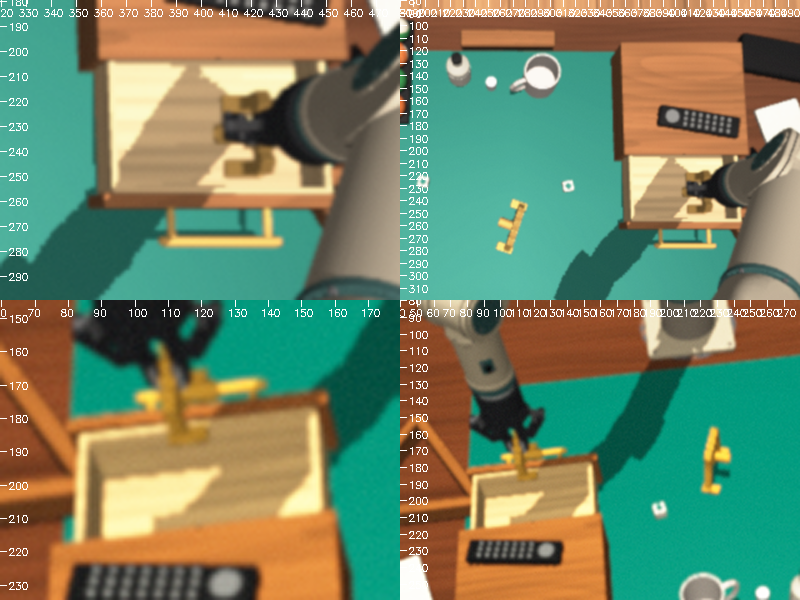

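Converted, 25 mm is 0.0625, 15 mm is 0.0375.

```bash
python3 nudge.py '0.005 0 0.0625 0 0 0 0
0 0 0.0625 0 0 0 0
0 0 0.0625 0 0 0 0
0 0 0.0625 0 0 0 0
0 0 0.0625 0 0 0 0
0 0 0.0375 0 0 0 0
0 0 0.025 0 0 0 0
0 0 0.0125 0 0 0 0
0 0 0.0075 0 0 0 0
0 0 0 0 0 0 0'
```

```text
clock: 7.8
eef_pos: [513.9, -353.1, 63.8]
tool_rot: [3.141, -0.001, -0.0]
force: [-0.0, 0.4, -1.3]
width: 12.6
gripper_force: 58.8
```

Converted, 1 mm is 0.0025.

```bash
python3 nudge.py '0 0 0.0025 0 0 0 0
0 0 0.0025 0 0 0 0
0 0 0 0 0 0 0'; python3 nudge.py '0 0 0 0 0 0 45
0 0 0 0 0 0 45
0 0 0 0 0 0 45
0 0 0 0 0 0 45
0 0 -0.025 0 0 0 45
0 0 -0.05 0 0 0 45
0 0 -0.0625 0 0 0 45
0 0 -0.0625 0 0 0 45
0 0 -0.0625 0 0 0 45
0 0 -0.0625 0 0 0 45
0 0 -0.05 0 0 0 45
0 0 0 0 0 0 45'; python3 plan.py 365 -353 212 0
```

```text
clock: 8.1
eef_pos: [513.6, -353.1, 61.6]
tool_rot: [3.141, -0.0, -0.0]
force: [-0.0, -0.2, -1.3]
width: 12.6
gripper_force: 58.8
clock: 9.3
eef_pos: [515.2, -354.2, 215.2]
tool_rot: [3.138, -0.006, -0.0]
force: [0.2, -0.2, -0.2]
width: 45.1
gripper_force: 0.0
rot [ 0.004 -0.006 -0.   ] then shift [-150.2   -1.2    3.2] shift w/o rot [-150.2   -1.2    2.3]
```

Converted, -40 mm is -0.1, -35 mm is -0.0875.

```bash
python3 nudge.py '-0.075 0 0 0 0 0 0
-0.1 0 0 0 0 0 0
-0.1 0 0 0 0 0 0
-0.0875 0 0 0 0 0 0
0 0 0.075 0 0 0 0
0 0 0.075 0 0 0 0
0 0 0.075 0 0 0 0
0 0 0.075 0 0 0 0
0 0 0.05 0 0 0 0
0 0 0.025 0 0 0 0
0 0 0 0 0 0 0
0 0 0 0 0 0 0'
python3 -c "
from h import *
t,s=cam.get_image('top'),cam.get_image('scene')
comp([tile(t,400,240,160,120),tile(t,340,200,320,240),tile(s,120,190,120,90),tile(s,160,170,240,180)],'pics/c5.png')"
```

```text
clock: 10.5
eef_pos: [368.8, -353.2, 61.8]
tool_rot: [3.141, -0.0, -0.0]
force: [0.4, 0.8, -0.6]
width: 0.0
gripper_force: 0.0
```

View pics/c5.png

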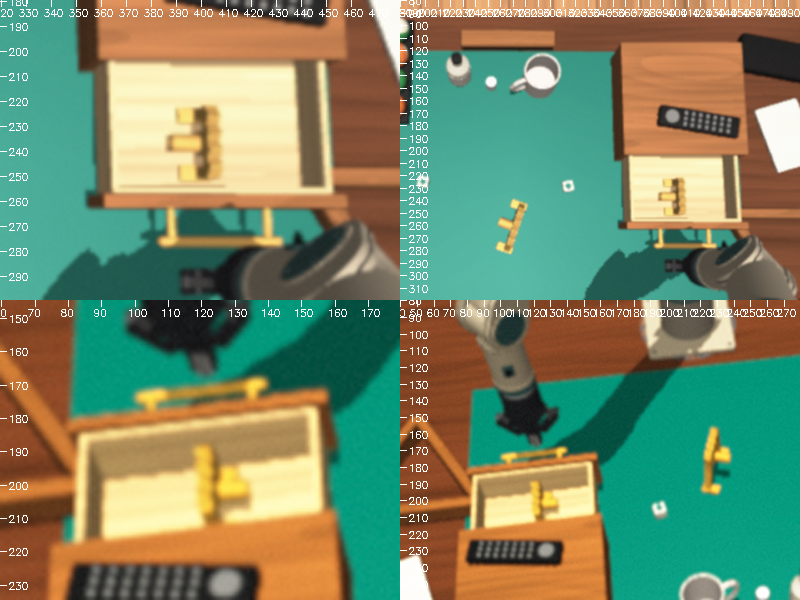

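Converted, 10 mm is 0.025, 8 mm is 0.02.

```bash
python3 nudge.py '0.02 0 0 0 0 0 0
0.015 0 0 0 0 0 0
0.015 0 0 0 0 0 0
0.02 0 0 0 0 0 0
0.025 0 0 0 0 0 0
0.025 0 0 0 0 0 0
0.025 0 0 0 0 0 0
0.025 0 0 0 0 0 0
0.025 0 0 0 0 0 0
0.025 0 0 0 0 0 0
0.025 0 0 0 0 0 0
0.025 0 0 0 0 0 0';python3 nudge.py '0.025 0 0 0 0 0 0
0.025 0 0 0 0 0 0
0.02 0 0 0 0 0 0
0.015 0 0 0 0 0 0
0.0125 0 0 0 0 0 0
0.01 0 0 0 0 0 0
0.01 0 0 0 0 0 0'
```

```text
clock: 11.8
eef_pos: [477.3, -352.6, 61.2]
tool_rot: [-3.141, 0.0, -0.0]
force: [-0.8, 0.8, 0.6]
width: -0.1
gripper_force: 0.7
clock: 12.5
eef_pos: [523.5, -352.9, 61.2]
tool_rot: [-3.141, 0.0, -0.0]
force: [-0.9, 1.3, 0.1]
width: 0.1
gripper_force: 0.6
```

```bash
for i in 1 2 3; do python3 nudge.py '0.01 0 0 0 0 0 0
0.0075 0 0 0 0 0 0
0.0075 0 0 0 0 0 0' | egrep 'eef|force'; done
```

```text
eef_pos: [532.9, -352.9, 61.2]
force: [-6.4, 0.5, 2.8]
gripper_force: 3.7
eef_pos: [533.0, -352.9, 61.1]
force: [-25.5, 4.8, 19.3]
gripper_force: 12.7
eef_pos: [533.0, -352.8, 61.0]
force: [-43.0, 7.9, 34.2]
gripper_force: 22.3
```

Converted, -35 mm is -0.0875, -30 mm is -0.075.

```bash
python3 nudge.py '-0.025 0 0 0 0 0 0
-0.025 0 0 0 0 0 0
-0.05 0 0 0 0 0 0
-0.0625 0 0 0 0 0 0
-0.0625 0 0 0 0 0 0
0 0 -0.075 0 0 0 60
0 0 -0.0875 0 0 0 60
0 0 -0.0875 0 0 0 60
0 0 -0.0875 0 0 0 60
0 0 -0.0875 0 0 0 60
0 0 0 0 0 0 60'; python3 plan.py 446.2 3.5 220 -18.3
python3 -c "
from h import *
t,s=cam.get_image('top'),cam.get_image('scene')
comp([tile(t,400,220,160,120),tile(t,270,261,64,48),tile(s,120,190,120,90),tile(s,229,176,64,48)],'pics/c6.png')"
```

```text
clock: 14.5
eef_pos: [467.2, -355.6, 237.0]
tool_rot: [3.134, -0.011, -0.0]
force: [1.2, -0.6, 0.9]
width: 59.9
gripper_force: 0.0
rot [ 0.006 -0.012  0.319] then shift [-132.7 -334.4   17. ] shift w/o rot [ -21.2 -359.2   14.1]
```

View pics/c6.png

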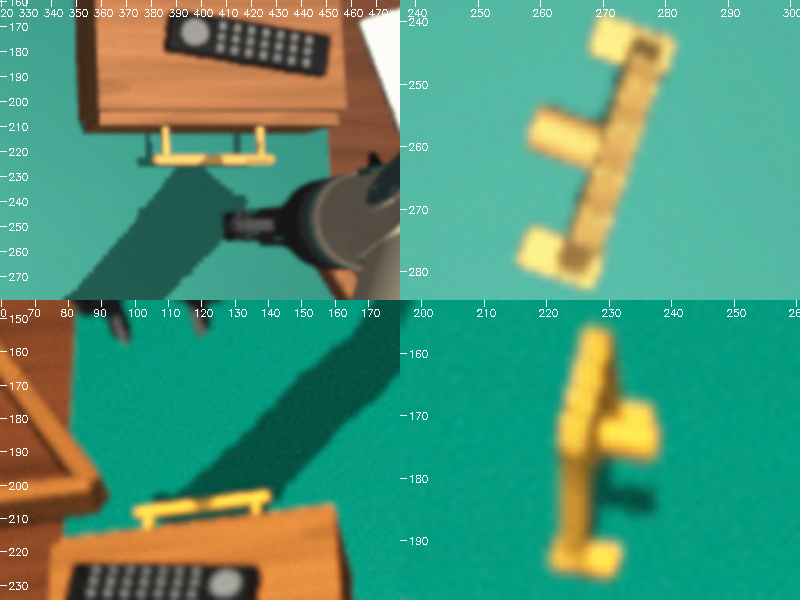

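Converted, -33 mm is -0.0825, -13 mm is -0.0325, 0.107 rad is 0.0268.

```bash
python3 nudge.py '0 0 0 0 0 0.0265 60
0 0 0 0 0 0.0265 60
0 0 0 0 0 0.0268 60
-0.0325 -0.0825 0.0038 0 0 0 60
-0.0325 -0.0825 0.0038 0 0 0 60
-0.0325 -0.0825 0.0038 0 0 0 60
-0.0325 -0.0825 0.0038 0 0 0 60
-0.0325 -0.0825 0.0038 0 0 0 60
-0.0325 -0.0825 0.0038 0 0 0 60
-0.0325 -0.0825 0.0038 0 0 0 60
-0.0325 -0.0825 0.0038 0 0 0 60
-0.0325 -0.0825 0.0038 0 0 0 60'; python3 nudge.py '-0.0325 -0.0825 0.0038 0 0 0 60
-0.005 -0.01 0 0 0 0 60
0 0 0 0 0 0 60
0 0 0 0 0 0 60'; python3 plan.py 446.2 3.5 65 -18.3
```

```text
clock: 15.8
eef_pos: [445.0, -32.7, 216.7]
tool_rot: [3.141, 0.001, -0.319]
force: [0.6, -0.3, -0.0]
width: 60.3
gripper_force: 0.0
clock: 16.2
eef_pos: [442.9, 4.5, 215.9]
tool_rot: [3.141, 0.0, -0.32]
force: [-0.2, 0.4, -0.9]
width: 59.9
gripper_force: 0.0
rot [ 0.001  0.    -0.001] then shift [ 3.500e+00 -1.000e-01  1.509e+02] shift w/o rot [  3.5  -0.3 150.9]
```

Converted, 30 mm is 0.075, 25 mm is 0.0625.

```bash
python3 nudge.py '0.0088 0 0.05 0 0 0 60
0 0 0.075 0 0 0 60
0 0 0.075 0 0 0 60
0 0 0.0625 0 0 0 60
0 0 0.05 0 0 0 60
0 0 0.0375 0 0 0 60
0 0 0.025 0 0 0 60
0 0 0 0 0 0 60
0 0 0 0 0 0 0
0 0 0 0 0 0 0
0 0 0 0 0 0 0
0 0 0 0 0 0 0'; python3 nudge.py '0 0 0 0 0 0 0
0 0 0 0 0 0 0
0 0 0 0 0 0 0'; python3 nudge.py '0 0 -0.0125 0 0 0 0
0 0 -0.025 0 0 0 0
0 0 -0.05 0 0 0 0
0 0 -0.05 0 0 0 0
0 0 -0.05 0 0 0 0
0 0 -0.0625 0 0 0 0
0 0 -0.0625 0 0 0 0
0 0 -0.0625 0 0 0 0
0 0 0 0 0 0 0
0 0 0 0 0 0 0'
```

```text
clock: 17.4
eef_pos: [446.9, 4.5, 67.1]
tool_rot: [-3.141, -0.002, -0.319]
force: [-1.0, 0.1, 6.1]
width: 13.5
gripper_force: 59.2
clock: 17.7
eef_pos: [446.9, 4.5, 67.1]
tool_rot: [-3.141, -0.002, -0.319]
force: [0.9, 0.0, 6.0]
width: 13.5
gripper_force: 59.3
clock: 18.7
eef_pos: [445.9, 4.8, 216.5]
tool_rot: [-3.141, -0.0, -0.319]
force: [-0.7, -0.3, -3.8]
width: 13.7
gripper_force: 58.8
```

```bash
cat > goal.py <<'E'
import sys; from plan import *
tip=np.array([519.5,283.2,200]); Rs=R.from_euler('z',-85.8,degrees=True)*R.from_euler('y',-15,degrees=True)
Rt=Rs*R.from_matrix(np.array([[0,1,0],[1,0,0],[0,0,-1.]]).T)
if __name__=='__main__':
    p=tip+Rs.apply(list(map(float,sys.argv[1:4]))); print(p.round(1)); plan(p,Rt)
E
python3 goal.py 137 0 55
```

```text
[528.1 165.4 288.6]
rot [-0.259  0.051 -0.39 ] then shift [  93.8 -130.3 -109.5] shift w/o rot [  27.7 -178.4  -71.9]
```

Converted, -16.3 mm is -0.0408, -13.7 mm is -0.0343, -0.098 rad is -0.0245.

```bash
python3 nudge.py '0 0 0 -0.0163 0.0033 -0.0243 0
0 0 0 -0.0163 0.0033 -0.0245 0
0 0 0 -0.0163 0.0033 -0.0245 0
0 0 0 -0.016 0.003 -0.0243 0
0.0293 -0.0408 -0.0343 0 0 0 0
0.0293 -0.0408 -0.0343 0 0 0 0
0.0293 -0.0408 -0.0343 0 0 0 0
0.0293 -0.0408 -0.0343 0 0 0 0
0.0293 -0.0408 -0.0343 0 0 0 0
0.0293 -0.0408 -0.0343 0 0 0 0
0.0293 -0.0408 -0.0343 0 0 0 0
0.0293 -0.0408 -0.0343 0 0 0 0';python3 nudge.py '0 0 0 0 0 0 0
0 0 0 0 0 0 0'; python3 goal.py 97 0 15
```

```text
clock: 19.9
eef_pos: [527.6, 166.1, 286.5]
tool_rot: [2.878, 0.004, 0.073]
force: [1.0, 0.0, -3.1]
width: 13.1
gripper_force: 59.2
clock: 20.1
eef_pos: [527.4, 165.2, 286.4]
tool_rot: [2.878, 0.004, 0.074]
force: [-0.2, -0.1, -3.9]
width: 13.3
gripper_force: 59.3
[526.1 193.6 239.6]
rot [0.002 0.004 0.001] then shift [  0.7 -39.6  37.9] shift w/o rot [  0.9 -39.7  37.8]
```

Move to 30 mm further than the goal, then look.

Converted, -12 mm is -0.03, -10 mm is -0.025.

```bash
python3 nudge.py '0.0018 -0.02 0.025 0 0 0 0
0 -0.03 0.025 0 0 0 0
0 -0.025 0.025 0 0 0 0
0 -0.025 0.02 0 0 0 0
0 -0.025 0 0 0 0 0
0 0 0 0 0 0 0
0 0 0 0 0 0 0'; python3 goal.py 57 0 15
python3 - <<'E'
from goal import *
t,s=cam.get_image('top'),cam.get_image('scene')
cv2.imwrite('pics/t7.png',t);cv2.imwrite('pics/s7.png',s)
st=ctrl.read_state(); Rh=R.from_euler('xyz',st['tool_rot'])*Rs.inv()*0 if 0 else None
Rc=R.from_euler('xyz',st['tool_rot'])
def H(p): # head point -> world
    p=np.array(p,float); return st['eef_pos']+Rc.apply([p[1],p[0],-(p[2]-67)])
for nm,p in [('mouth',(-37,0,52)),('mtop',(-37,0,62)),('m+y',(-37,10,52)),('m-y',(-37,-10,52)),('f+',(-24,59,0)),('f-',(-24,-59,0)),('b+',(0,42,93)),('b-',(0,-42,93))]:
    print(nm,proj('top',H(p))[0].round(1),proj('scene',H(p))[0].round(1))
print('tip',proj('top',tip),proj('scene',tip))
comp([tile(t,170,225,64,48),tile(t,170,225,160,120),tile(s,310,150,64,48),tile(s,310,150,160,120)],'pics/c7.png')
E
```

```text
clock: 20.8
eef_pos: [526.6, 204.0, 238.8]
tool_rot: [2.879, 0.0, 0.074]
force: [0.3, -0.1, -2.9]
width: 13.4
gripper_force: 59.2
[523.2 232.2 229.2]
rot [ 0.001 -0.     0.   ] then shift [ -1.3 -29.9   1.9] shift w/o rot [ -1.2 -29.9   1.9]
mouth [178.8 227. ] [301.  151.5]
mtop [177.1 226.7] [302.1 149.3]
m+y [178.6 222.8] [301.9 153.9]
m-y [179.  231.1] [300.1 149.1]
f+ [190.9 204.8] [296.9 176.5]
f- [193.1 251.5] [287.  148.5]
b+ [185.5 206.4] [298.4 152.9]
b- [187.2 242.4] [290.9 132.4]
tip [[159.94815314 229.48818043]] [[315.07588267 151.58387776]]
```

View pics/c7.png

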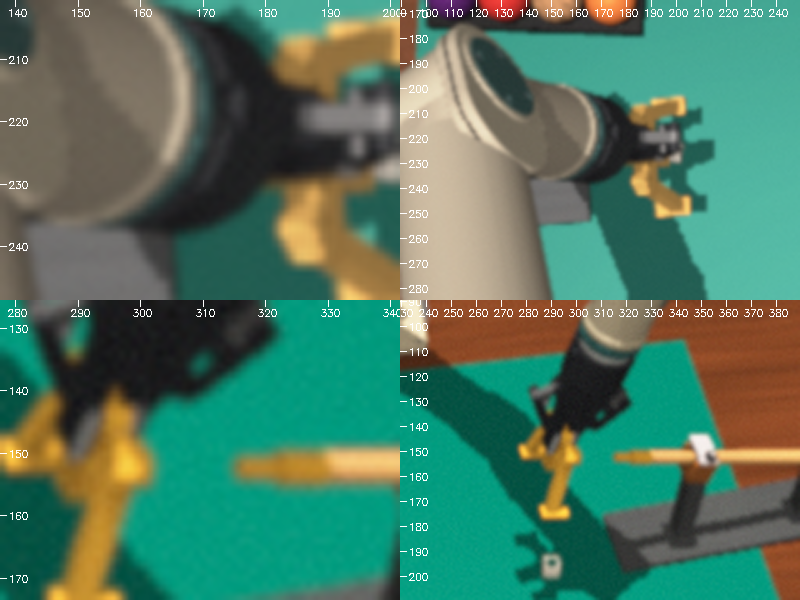

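Units first: shifts go in shares of 400 mm and turns go in shares of 4 rad. So -5 mm is -0.0125, -4 mm is -0.01.

```bash
python3 nudge.py '-0.0015 -0.0125 0.0025 0 0 0 0
-0.0015 -0.0125 0.0013 0 0 0 0
0 -0.0125 0.001 0 0 0 0
0 -0.0125 0 0 0 0 0
0 -0.01 0 0 0 0 0
0 -0.0075 0 0 0 0 0
0 0 0 0 0 0 0
0 0 0 0 0 0 0
0 0 0 0 0 0 0'; python3 goal.py 57 0 15
python3 - <<'E'
from h import *
t,s=cam.get_image('top'),cam.get_image('scene')
comp([tile(t,170,225,64,48),tile(t,400,220,160,120),tile(s,310,150,64,48),tile(s,310,150,160,120)],'pics/c8.png')
E
```

```text
clock: 21.8
eef_pos: [523.4, 228.7, 229.9]
tool_rot: [2.879, 0.0, 0.072]
force: [-0.3, -0.2, -3.9]
width: 12.9
gripper_force: 59.3
[523.2 232.2 229.2]
rot [ 0.001  0.001 -0.001] then shift [ 0.1 -3.5 -0.3] shift w/o rot [ 0.1 -3.5 -0.3]
```

View pics/c8.png

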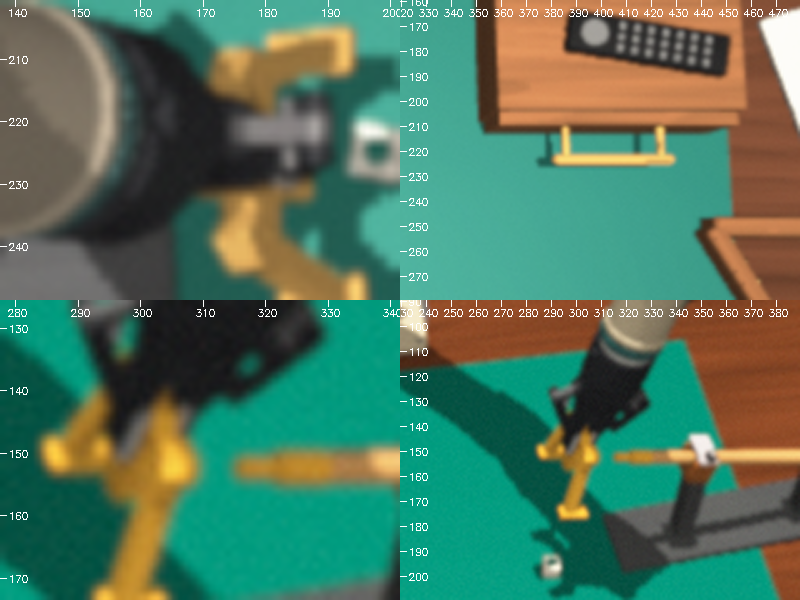

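```bash
python3 -c "
from cell import ctrl, cam, workorder
print(workorder.finish_job())"
```

```text
the job is handed in; nothing more can be done
None
```

The job is handed in, with no verdict returned: the low head is standing in the shut drawer, and the tall head is held still about 20 mm short of the stick's tip, lined up with it as far as the last pictures show.

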